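# Leak-test a collar casting in the sprung test nest

### The arm

A 7-joint arm with a two-finger parallel gripper is mounted at the origin on the work surface. World frame = base frame: x ahead of the robot, y to its left, z up, the work surface at z = 0. Lengths are in m, angles in rad, forces in N, time in s.
With the tool pointing down it reaches from about 0.4 to 0.85 m from the base axis. Payload 4.5 kg.
Tool frame: the origin (TCP) lies midway between the tips of the shut fingers; the grasp point (between the pads) lies 19 mm behind it; z points along the fingers, y is the direction in which the jaws open and shut (so a half turn about z gives the same grasp; the last joint's range is limited). The gripper opens to 88 mm and grips with 3 to 60 N. Pads are 18 mm wide; open, the fingers measure 123 mm over their backs; the gripper's body (75 mm by 187 mm) begins 45 mm behind the grasp point.
Start: joints at [-1.294, 0.689, -0.195, 1.565, 0.157, 0.902, -0.215], TCP at [0.15, 0.607, 0.239] pointing down, gripper open.
Joint ranges: [-3.01, 3.01], [-0.46, 2.08], [-1.47, 1.51], [0.13, 2.56], [-1, 4.14], [0.04, 2.09], [-2.66, 2.66]. Speed limits (rad/s): [2.57, 2.57, 3.14, 3.14, 3.14, 3.14, 3.14].

### API

Orientations are given as a unit quaternion [x, y, z, w].
In Python, from plant import r, viewer gives the robot as it stands.
- The arm moves only by the tool play_rows, never from a script. Its argument "commands" is a list of rows, each an object with "delta_rot": the turn, a rotation vector about the tool's x, y, z normalised to -1 to 1, where 1 is pi rad, a list of three; "travel": the shift along the tool's x, y, z normalised to -1 to 1, where 1 is 15 cm, a list of three; "gripper": the opening, from -1 (shut) to 1 (fully open). In form: [{"delta_rot": [wx, wy, wz], "travel": [x, y, z], "gripper": gripper}, ...]. A call has 1 to 12 rows; each row is the pose to reach, as a shift and turn from the pose commanded when the call began, along the tool's axes at that moment, turning the shorter way round; what a row does not reach only later rows make up. A row lasts 1/8 s, in which the tool goes at most 62.5 mm and 10.7 degrees, less where a joint would pass 70% of its speed; a pose out of reach is approached as far as the arm can. A call with a number of a shift or a turn outside -1 to 1 is refused whole. A call with a gripper value outside its range is refused whole. The fingers move at their own pace and stop on an object; "force" is the grip in N (left out, the last holds). Time passes only in rows, so rows that repeat a pose let the fingers close. It gives the time, the measured TCP pose, the force and the opening at its end, in the units of the state.
- r.get_state(): the state, without advancing time (a new reading comes with each control period).
- viewer.snapshot(name): name is "side" or "top" or "wrist"; returns a dict with "color" (420x560x3 uint8, red, green, blue), "z_map" (420x560 float32, m along the optical axis (not along the pixel's ray), 0 where there is no reading), "fx", "fy", "cx", "cy" (pixels), "origin" and "attitude" of the camera in the world. Camera axes: x right, y up, looking along -z (the intrinsics and any distortion apply to the point x, -y, -z); pixel columns grow to the right and rows downward; lengths in m; the calibration is good to about 2 mm. A picture is of the moment at which its call begins.
- r.finish_job(): hands the job in, once; it reports no verdict.
Trained networks look in the newest picture that a camera, given by its name, has taken for a name from the list of things; names that differ only in an ending like _2 or _b are one class to them, and where a whole thing is asked for, a point or a joint stands for the part that bears it (a point fixed in the world has none). Each returns a list of dicts, best first, with "conf" (0 to 1); they miss things now and then, are a little off and sometimes report something else, mostly with a low value. They report only what shows in the picture. A call takes as long as a camera call. They do not tell look-alikes from the thing itself.
- viewer.outline_of(camera, label): "pixels" (420x560 bool, what is visible of it) and "at" ([column, row] in pixels, amid what is visible of it).
- viewer.pinpoint(camera, label): "at" ([column, row] in pixels: a listed point, or the origin of a listed thing).
The state is a dict: "clock": time; "q": joint angles; "qd": joint speeds; "joint_torque": joint torques, N m; "tool_pos": TCP position; "eef_rot": TCP orientation; "contact_force": force on the tool from outside, world axes, zero at the start; "moment": the same for the moment, N m; "opening": opening from 0.0 (shut) to 1.0 (fully open).
Only numpy, scipy, OpenCV 4.12 (cv2) and the standard library are available. Lean on these libraries where they do the work, as an engineer would, in place of code of your own. Each camera call takes 0.05 s, during which the arm holds its last target. There are 200 camera calls.

### The job

Set up the bare aluminium collar on the bench for its leak test: stand it, narrow end down, squarely on the brass spring seat between the four guide pins of the test nest, lay the loose orange sealing spacer on it, then put the steel blanking cap on top. Press down on the cap until the spring seat is fully home and finish while still holding it down there, touching neither collar nor spacer, because the air test runs with the stack kept compressed. Leave the flanged casting, the spray bottle and the wrench where they are.

Things in the scene. Friction and masses are not known exactly. Their poses are not given: they have to be found in the camera images.
- nest: Leak-test nest bolted to the bench: dark steel base plate 16 mm thick, spanning x -70..70 and y -70..125 mm in its frame. Origin: on the bench under the seat's axis, z up. An aluminium block (diameter 100 mm, bore 56 mm) stands on it, top face 36 mm above the bench. A blue manifold with a dial gauge sits at y 69..115 mm, up to 75 mm high.
- pocket (a point): Centre of the pocket's mouth, on the nest's axis, 95 mm above the bench: level with the tips of four steel guide pins, 10 mm in diameter with domed tips, that stand 37 mm from the axis at (+-26, +-26) mm in the nest's x and y. They leave a round pocket 64 mm across and, on the nest's four sides (+-x, +-y), gaps 42 mm wide for fingers.
- seat_top (a point): Centre of the top face of the brass spring seat: a ring of 54 mm outside and 44 mm inside diameter on the nest's axis, between the guide pins. Free, its top face is 46 mm above the bench; it slides straight down 10 mm to a hard stop, where it is flush with the block (36 mm above the bench). The point moves with the ring.
- seat (a joint): How far the spring seat is pressed down, m: 0 free, 0.010 fully home on its stop. The spring takes about 7 N to start moving and about 16 N when fully home (of which the stack's own weight gives about 3 N); the bare weight of the stack does not move it.
- casting: Cast aluminium collar: ring body 60 mm outside diameter and 30 mm tall over a foot 38 mm in diameter and 8 mm tall; through bore about 30 mm; 38 mm tall in all, about 0.18 kg. It starts on its foot. Origin: centre of the underside of the foot, z up. The foot drops into the seat ring and the body's underside rests on it. Those in the bins are fixed stock.
- casting_shoulder (a point): On the collar's axis at the underside of its 60 mm body, 8 mm above its origin.
- casting_top (a point): On the collar's axis at its top face, 38 mm above its origin.
- spacer: Orange sealing spacer, a flat ring 60 mm outside, 32 mm inside diameter, 12 mm thick, about 35 g. Origin: centre of its underside, z up. Same either way up. The one lying alone on the bench; those in the grey tray are fixed stock.
- spacer_top (a point): Centre of the spacer's top face, 12 mm above its origin.
- cap: Steel blanking cap: round plate 60 mm in diameter and 8 mm thick with a black knob 30 mm in diameter and 26 mm tall on top; 34 mm tall in all, about 0.1 kg. Origin: centre of the plate's underside, z up.
- cap_knob (a point): On the axis of the cap's knob, 29 mm above the cap's underside (5 mm below the top of the knob).
- flanged_casting: Bystander: another aluminium casting, 80 mm square flange with a round neck, 76 mm tall. Origin at the centre of its underside. Leave it.
- spray: Bystander: white bottle with yellow label and red cap, 56 mm in diameter, 150 mm tall. Origin at the centre of its underside. Leave it.
- wrench: Bystander: wrench lying flat, about 170 mm long. Leave it.
Not all that is in view belongs to the job. Several things have the shape of the spacer; the one meant has the colours described above. What is shaped like the casting but red is not meant.

How it is judged:
By the outcome, as a careful person would: the job done as asked, in the order asked, and still so for the second after the job is handed in, while the arm keeps its last pose, push and grip.
It also fails if it takes over 72 s, if anything falls off the work surface, if the arm or the gripper's body presses on something with over 40 N, if the wrist force passes 120 N, or if a joint passes its speed limit or range.

## Working session

There is one attempt and no reset: what is moved stays moved. The work goes in short steps, Python scripts to look and compute and a tool call to move; the robot and the scene stay as the last step left them, time stands still between calls to the robot, and variables do not carry over. Pictures are saved under pics/ and viewed, about 8 in all and at most 12, crops included, and the job is handed in when it is done.

Besides the shell and the picture viewer there is one more tool, called after "Request:" in YAML: its name, and indented under it one key for each argument. play_rows: Moves the arm, as the interface text tells. Its arguments: {"type":"object","properties":{"commands":{"type":"array","items":{"type":"object","properties":{"delta_rot":{"type":"array","items":{"type":"number","minimum":-1,"maximum":1}},"travel":{"type":"array","items":{"type":"number","minimum":-1,"maximum":1}},"gripper":{"type":"number"}}}},"force":{"type":"number"}},"required":["commands"]}

```bash
ls; mkdir -p pics
cat > h.py <<'E'
import numpy as np, cv2
from plant import r, viewer
from scipy.spatial.transform import Rotation as R
def Rm(a):
    a=np.array(a,float)
    return a if a.shape==(3,3) else R.from_quat(a).as_matrix()
def cloud(s):
    z=s["z_map"]; v,u=np.mgrid[:z.shape[0],:z.shape[1]]
    p=np.stack([(u-s["cx"])/s["fx"]*z,-(v-s["cy"])/s["fy"]*z,-z],-1)
    return p@Rm(s["attitude"]).T+np.array(s["origin"])
def save(s,n,crop=None,k=1):
    im=s["color"][:,:,::-1]
    if crop: a,b,c,d=crop; im=im[b:d,a:c]
    cv2.imwrite("pics/"+n,cv2.resize(im,None,fx=k,fy=k,interpolation=cv2.INTER_CUBIC))
E
python3 - <<'E'
from h import *
np.set_printoptions(precision=4,suppress=True)
S={}
for c in ["side","top"]:
    s=viewer.snapshot(c); S[c]=s; save(s,c+"0.png"); np.savez(c+"0.npz",**s)
    print(c,{k:s[k] for k in s if k not in("color","z_map")})
    P=cloud(s)
    for l in ["nest","casting","spacer","cap","flanged_casting","spray","wrench"]:
        for o in viewer.outline_of(c,l)[:5]:
            m=o["pixels"]&(s["z_map"]>0); q=P[m]
            if len(q): print(l,round(o["conf"],2),np.round(o["at"]),m.sum(),np.median(q,0),q.min(0),q.max(0))
    for l in ["pocket","seat_top","casting_top","spacer_top","cap_knob"]:
        for o in viewer.pinpoint(c,l)[:4]: print(l,round(o["conf"],2),np.round(o["at"],1))
print(r.get_state())
a=np.hstack([S["side"]["color"],S["top"]["color"]])[:,:,::-1]
E
```

```text
pics
side {'fx': 383.7299944749035, 'fy': 383.7299944749035, 'cx': 280.2867378905572, 'cy': 203.63628175783154, 'origin': array([0.4985, 0.5993, 0.768 ]), 'attitude': array([-0.0144,  0.3568,  0.9325, -0.0552])}
nest 0.63 [278. 265.] 4527 [0.5461 0.1221 0.0205] [ 0.4724 -0.0091 -0.0001] [0.6475 0.2059 0.0968]
casting 0.82 [354. 187.] 422 [ 0.3717 -0.1246  0.0356] [ 0.343  -0.1668  0.0059] [ 0.4002 -0.1042  0.0426]
casting 0.72 [344. 163.] 377 [ 0.4042 -0.2255  0.0336] [ 0.375  -0.267  -0.0001] [ 0.4337 -0.2067  0.0419]
spacer 0.53 [300. 196.] 271 [ 0.5205 -0.112   0.0117] [ 0.4918 -0.1462 -0.    ] [ 0.55   -0.0861  0.0158]
spacer 0.52 [285. 170.] 212 [ 0.5642 -0.2112  0.0115] [ 0.5358 -0.2473 -0.0008] [ 0.5921 -0.1887  0.016 ]
cap 0.49 [302. 128.] 213 [ 0.5355 -0.404   0.01  ] [ 0.5072 -0.4377 -0.0007] [ 0.5631 -0.3834  0.0379]
flanged_casting 0.65 [223. 187.] 1011 [ 0.7178 -0.0971  0.0287] [ 0.6706 -0.2221 -0.0017] [ 0.7786 -0.058   0.08  ]
flanged_casting 0.39 [278. 244.] 361 [0.5512 0.0728 0.0363] [0.5287 0.0503 0.0318] [0.5722 0.1074 0.0917]
flanged_casting 0.37 [302. 127.] 203 [
[... 2105 characters left out ...]
_top 0.43 [148.7 194.1]
casting_top 0.81 [337.3 275.8]
casting_top 0.78 [376.3 266.1]
casting_top 0.34 [147.5 192.8]
spacer_top 0.63 [326.8 218.7]
spacer_top 0.53 [361.5 205.4]
cap_knob 0.83 [438.1 212.1]
{'clock': 1.3, 'q': array([-1.2942,  0.6891, -0.1946,  1.5653,  0.1573,  0.9025, -0.2151]), 'qd': array([-0.0004, -0.0007, -0.0004,  0.0012,  0.0018, -0.0005, -0.0008]), 'joint_torque': array([  0.0003, -52.7496,  -1.2671, -15.3751,  -0.0519,  -0.0007,
         0.    ]), 'tool_pos': array([0.1503, 0.6067, 0.2388]), 'eef_rot': array([0.1211, 0.9926, 0.0001, 0.    ]), 'contact_force': array([0.0608, 0.351 , 0.0501]), 'moment': array([-0.0405,  0.0678,  0.0713]), 'opening': 0.9997796540508718}
```

Run:
```python
from h import *
S={c:dict(np.load(c+"0.npz")) for c in("side","top")}
a=S["side"]["color"][100:300,190:400]; b=S["top"]["color"][120:320,220:480]
a=cv2.resize(a,None,fx=1.9,fy=1.9);b=cv2.resize(b,None,fx=1.5,fy=1.5,interpolation=cv2.INTER_CUBIC)
h=max(a.shape[0],b.shape[0]);f=lambda x:np.pad(x,((0,h-x.shape[0]),(0,0),(0,0)))
cv2.imwrite("pics/c1.png",np.hstack([f(a),f(b)])[:,:,::-1])
# planar circle fits at known heights in both cams
np.set_printoptions(precision=4,suppress=True)
def fit(p):
    h=cv2.convexHull(p[:,:2].astype(np.float32)); c,rr=cv2.minEnclosingCircle(h); return np.array(c),rr
for c in S:
    P=cloud(S[c]); col=S[c]["color"]
    for n,x,y,z in [("castA",.371,-.136,.038),("castB",.403,-.24,.038),("spA",.52,-.117,.012),("spB",.565,-.223,.012),("cap",.535,-.413,.008),("knob",.535,-.413,.034)]:
        rad=.042 if n!="knob" else .022
        m=(np.hypot(P[...,0]-x,P[...,1]-y)<rad)&(abs(P[...,2]-z)<.005)&(S[c]["z_map"]>0)
        print(c,n,m.sum(),*fit(P[m]),np.median(P[m][:,2]),np.median(col[m],0))
    # pins tips
    m=(np.hypot(P[...,0]-.55,P[...,1]-.078)<.06)&(P[...,2]>.06)&(S[c]["z_map"]>0)
    k,lab,st,ce=cv2.connectedComponentsWithStats(m.astype(np.uint8))
    for i in range(1,k):
        q=P[lab==i]; t=q[q[:,2]>q[:,2].max()-.012]; print(c,"pin",len(q),ce[i],t.mean(0),q[:,2].max())
    m=(np.hypot(P[...,0]-.55,P[...,1]-.078)<.029)&(abs(P[...,2]-.046)<.004)
    if m.sum()>3: print("seat",m.sum(),fit(P[m]))
    m=(P[...,2]>.011)&(P[...,2]<.019)&(P[...,0]>.44)&(P[...,0]<.68)&(P[...,1]>-.04)&(P[...,1]<.24)
    print("base",cv2.minAreaRect(P[m][:,:2].astype(np.float32)*1000))
```

```text
side castA 244 [ 0.3696 -0.1356] 0.03143605589866638 0.03833491417538426 [228.  16.  10.]
side castB 200 [ 0.4055 -0.2391] 0.03153694421052933 0.03846781613247696 [220. 217. 218.]
side spA 232 [ 0.5217 -0.117 ] 0.03126583993434906 0.012198546559009316 [244.  241.5 239. ]
side spB 192 [ 0.5634 -0.2196] 0.03137596696615219 0.01217444089386771 [240. 128.   9.]
side cap 130 [ 0.536  -0.4097] 0.03919574245810509 0.008539188620939664 [155.  167.5 159.5]
side knob 50 [ 0.5362 -0.413 ] 0.015748832374811172 0.03375795999914921 [42.5 42.  44. ]
side pin 47 [269.4681 224.617 ] [0.577 0.053 0.091] 0.09567691098174413
side pin 51 [292.1176 225.6471] [0.5249 0.0493 0.0918] 0.09655146368555367
side pin 55 [268.0545 243.2   ] [0.5734 0.1053 0.0911] 0.09569970167573505
side pin 49 [291.6939 243.8163] [0.5214 0.1013 0.0913] 0.09683499356560754
seat 117 (array([0.5489, 0.0764]), 0.02692115120589733)
base ((565.9813842773438, 104.31288146972656), (177.1394500732422, 197.29641723632812), 4.28183650970459)
top castA 287 [ 0.37   -0.1364] 0.029989758506417274 0.03874937226011088 [230.  62.  51.]
top castB 
[... 186 characters left out ...]
5668 -0.2267] 0.03457649052143097 0.012984293490578613 [238. 138.  31.]
top cap 338 [ 0.5357 -0.413 ] 0.04164911434054375 0.007956310320192284 [155.  166.5 161.5]
top knob 95 [ 0.5362 -0.4153] 0.015156530775129795 0.03467437534790929 [52. 67. 61.]
top pin 19 [262.4737 198.8421] [0.5763 0.0502 0.0938] 0.09758662831231191
top pin 20 [242.35 200.8 ] [0.5725 0.1025 0.0946] 0.1000512398347071
top pin 17 [264.4118 218.8824] [0.5244 0.0462 0.0947] 0.09911571195677582
top pin 18 [243.9444 220.7778] [0.5205 0.0987 0.094 ] 0.09908914245534439
seat 98 (array([0.55  , 0.0782]), 0.028798649087548256)
base ((566.3931884765625, 103.45793914794922), (179.47190856933594, 195.067138671875), 4.005932331085205)
```

View pics/top0.png

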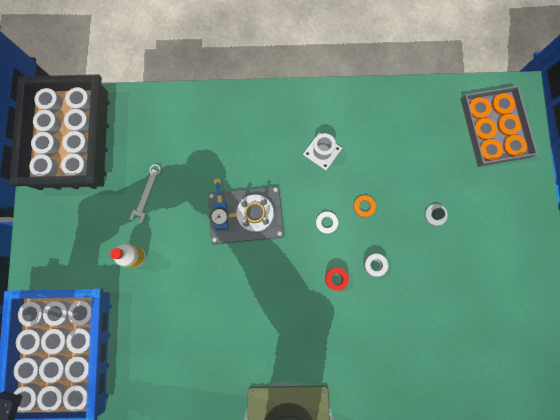

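View pics/c1.png

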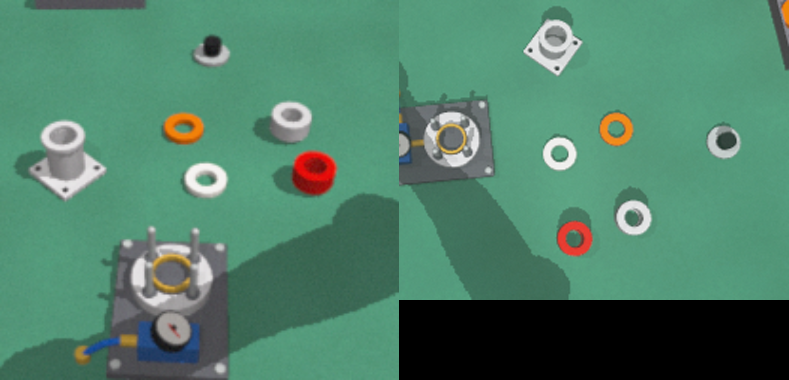

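Candidates in the top picture: 
- **Collar:** red one at (337,279) and bare aluminium one at (376,265). The aluminium one is meant. 
- **Spacer:** white ring at (326,222), orange ring at (365,206), and fixed orange stock in the tray. The loose orange one is meant. 
- **Cap:** at (437,214). 

The enlarged crop confirms all three. The nest axis is at about (0.549, 0.076), yawed about 4.3°.

Request:
play_rows:
  commands:
    - {"delta_rot": [0, 0, 0.05], "travel": [-0.15, -0.1, -0.1], "gripper": 1}
    - {"delta_rot": [0, 0, 0.1], "travel": [-0.3, -0.2, -0.2], "gripper": 1}
    - {"delta_rot": [0, 0, 0.15], "travel": [-0.5, -0.3, -0.3], "gripper": 1}
    - {"delta_rot": [0, 0, 0.2], "travel": [-0.65, -0.4, -0.3], "gripper": 1}
    - {"delta_rot": [0, 0, 0.25], "travel": [-0.8, -0.5, -0.3], "gripper": 1}
    - {"delta_rot": [0, 0, 0.3], "travel": [-1, -0.6, -0.3], "gripper": 1}
    - {"delta_rot": [0, 0, 0.35], "travel": [-1, -0.6, -0.3], "gripper": 1}
    - {"delta_rot": [0, 0, 0.399], "travel": [-1, -0.6, -0.3], "gripper": 1}
    - {"delta_rot": [0, 0, 0.399], "travel": [-1, -0.6, -0.3], "gripper": 1}

```text
clock: 2.42
tool_pos: [0.2741, 0.4833, 0.2838]
eef_rot: [0.68, 0.734, 0.0, 0.0]
contact_force: [0.2, 1.0, -0.0]
opening: 0.998
```

Request:
play_rows:
  commands:
    - {"delta_rot": [0, 0, 0], "travel": [-0.25, 0.22, 0], "gripper": 1}
    - {"delta_rot": [0, 0, 0], "travel": [-0.5, 0.45, 0], "gripper": 1}
    - {"delta_rot": [0, 0, 0], "travel": [-0.75, 0.68, 0], "gripper": 1}
    - {"delta_rot": [0, 0, 0], "travel": [-1, 0.9, 0], "gripper": 1}

```text
clock: 2.92
tool_pos: [0.4211, 0.3428, 0.2839]
eef_rot: [0.679, 0.734, 0.0, -0.0]
contact_force: [1.2, 0.3, -0.4]
opening: 1.001
```

Request:
play_rows:
  commands:
    - {"delta_rot": [0, 0, 0], "travel": [-0.25, 0.12, 0], "gripper": 1}
    - {"delta_rot": [0, 0, 0], "travel": [-0.5, 0.25, 0], "gripper": 1}
    - {"delta_rot": [0, 0, 0], "travel": [-0.75, 0.38, 0], "gripper": 1}
    - {"delta_rot": [0, 0, 0], "travel": [-1, 0.5, 0], "gripper": 1}

```text
clock: 3.42
tool_pos: [0.5067, 0.1987, 0.2838]
eef_rot: [0.679, 0.734, 0.0, -0.0]
contact_force: [0.1, 1.0, 0.4]
opening: 1.001
```

Request:
play_rows:
  commands:
    - {"delta_rot": [0, 0, 0], "travel": [-0.25, 0.05, 0], "gripper": 1}
    - {"delta_rot": [0, 0, 0], "travel": [-0.5, 0.1, 0], "gripper": 1}
    - {"delta_rot": [0, 0, 0], "travel": [-0.75, 0.15, 0], "gripper": 1}
    - {"delta_rot": [0, 0, 0], "travel": [-0.9, 0.2, 0], "gripper": 1}
    - {"delta_rot": [0, 0, 0], "travel": [-0.9, 0.2, 0], "gripper": 1}
    - {"delta_rot": [0, 0, 0], "travel": [-0.9, 0.2, 0], "gripper": 1}

```text
clock: 4.18
tool_pos: [0.5455, 0.069, 0.2836]
eef_rot: [0.679, 0.734, 0.0, -0.001]
contact_force: [-0.4, -0.2, 0.0]
opening: 0.997
```

```bash
cat >> h.py <<'E'
def pins(s,c=(.549,.076)):
    P=cloud(s); out=[]
    m=(np.hypot(P[...,0]-c[0],P[...,1]-c[1])<.055)&(P[...,2]>.07)&(P[...,2]<.1)&(s["z_map"]>0)
    k,lab,st,ce=cv2.connectedComponentsWithStats(m.astype(np.uint8))
    for i in range(1,k):
        q=P[lab==i]
        if len(q)>8:
            t=q[q[:,2]>q[:,2].max()-.006]; out.append(np.r_[t.mean(0),len(q)])
    return np.array(out)
E
python3 - <<'E'
from h import *
np.set_printoptions(precision=4,suppress=True)
s=viewer.snapshot("wrist"); save(s,"w1.png"); np.savez("w1.npz",**s)
print(s["fx"],s["origin"],s["attitude"]); p=pins(s); print(p); print(p.mean(0))
for l in ["pocket","seat_top"]:
    for o in viewer.pinpoint("wrist",l)[:2]: print(l,o)
P=cloud(s); print(np.median(P[...,2]))
for z,R_ in((.046,.03),(.036,.055)):
    m=(np.hypot(P[...,0]-.549,P[...,1]-.076)<R_)&(abs(P[...,2]-z)<.004)
    if m.sum()>5: print(z,m.sum(),cv2.minEnclosingCircle(P[m][:,:2].astype(np.float32)))
print(r.get_state()["tool_pos"])
E
```

```text
302.5581137186016 [0.5408 0.1364 0.4296] [-0.1306 -0.0051  0.0387  0.9907]
[[ 0.5234  0.1026  0.0932 79.    ]
 [ 0.5751  0.1066  0.0932 80.    ]
 [ 0.5272  0.0507  0.0932 91.    ]
 [ 0.5792  0.0545  0.0935 90.    ]]
[ 0.5512  0.0786  0.0933 85.    ]
pocket {'at': [284.5, 187.1], 'conf': 0.82}
pocket {'at': [187.5, 355.5], 'conf': 0.5}
seat_top {'at': [287.9, 184.1], 'conf': 0.6}
0.0005427422052444175
0.046 480 ((0.5489437580108643, 0.07611488550901413), 0.029883405193686485)
0.036 3520 ((0.5510274767875671, 0.07971958070993423), 0.05104491114616394)
[0.5455 0.069  0.2837]
```

View pics/w1.png

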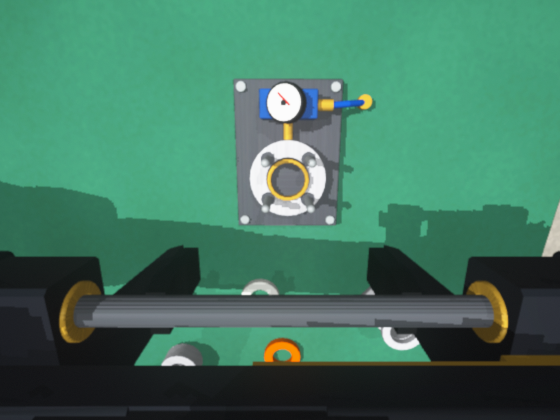

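The wrist picture shows the nest, upright, with the seat at (288,180), the pins around it and the manifold at (285,102). The cameras agree on its axis to about 3 mm. Next I go to the collar.

Request:
play_rows:
  commands:
    - {"delta_rot": [0, 0, 0], "travel": [-0.25, -0.14, 0], "gripper": 1}
    - {"delta_rot": [0, 0, 0], "travel": [-0.5, -0.28, 0], "gripper": 1}
    - {"delta_rot": [0, 0, 0], "travel": [-0.75, -0.42, 0], "gripper": 1}
    - {"delta_rot": [0, 0, 0], "travel": [-0.99, -0.548, 0], "gripper": 1}

```text
clock: 4.82
tool_pos: [0.4744, -0.0871, 0.2838]
eef_rot: [0.679, 0.734, 0.0, 0.0]
contact_force: [0.7, -0.6, 0.1]
opening: 1.002
```

Request:
play_rows:
  commands:
    - {"delta_rot": [0, 0, 0], "travel": [-0.25, -0.14, 0.2], "gripper": 1}
    - {"delta_rot": [0, 0, 0], "travel": [-0.5, -0.28, 0.4], "gripper": 1}
    - {"delta_rot": [0, 0, 0], "travel": [-0.75, -0.42, 0.6], "gripper": 1}
    - {"delta_rot": [0, 0, 0], "travel": [-0.99, -0.548, 0.8], "gripper": 1}
    - {"delta_rot": [0, 0, 0], "travel": [-0.99, -0.548, 0.9], "gripper": 1}
    - {"delta_rot": [0, 0, 0], "travel": [-0.99, -0.548, 0.9], "gripper": 1}

```text
clock: 5.58
tool_pos: [0.4038, -0.2403, 0.1479]
eef_rot: [0.68, 0.733, -0.0, -0.001]
contact_force: [-0.1, -0.2, -0.7]
opening: 0.997
```

Run:
```python
from h import *
np.set_printoptions(precision=4,suppress=True)
print(r.get_state()["tool_pos"])
s=viewer.snapshot("wrist"); save(s,"w2.png"); P=cloud(s)
for o in viewer.outline_of("wrist","casting")[:3]: print(o["conf"],o["at"],np.median(P[o["pixels"]],0))
m=(np.hypot(P[...,0]-.4045,P[...,1]+.2395)<.042)&(abs(P[...,2]-.038)<.004)
if m.sum()>9: print(m.sum(),cv2.minEnclosingCircle(P[m][:,:2].astype(np.float32)))
```

```text
[ 0.4038 -0.2403  0.1479]
0.86 [249.7, 67.7] [ 0.3711 -0.1297  0.0376]
2537 ((0.40618354082107544, -0.23673970997333527), 0.03002987988293171)
```

View pics/w2.png

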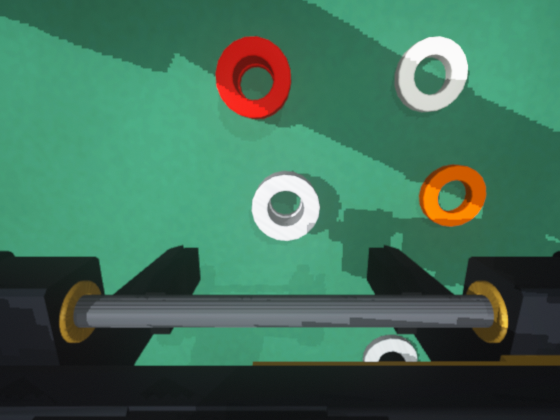

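The picture shows the collar at (286,207) between the jaws, with the red one clear of them at (253,77). Descending and gripping.

Request:
play_rows:
  commands:
    - {"delta_rot": [0, 0, 0], "travel": [0.01, 0.01, 0.2], "gripper": 1}
    - {"delta_rot": [0, 0, 0], "travel": [0.01, 0.01, 0.4], "gripper": 1}
    - {"delta_rot": [0, 0, 0], "travel": [0.01, 0.01, 0.6], "gripper": 1}
    - {"delta_rot": [0, 0, 0], "travel": [0.01, 0.01, 0.8], "gripper": 1}
    - {"delta_rot": [0, 0, 0], "travel": [0.01, 0.01, 0.9], "gripper": 1}
    - {"delta_rot": [0, 0, 0], "travel": [0.01, 0.01, 0.93], "gripper": 1}
    - {"delta_rot": [0, 0, 0], "travel": [0.01, 0.01, 0.93], "gripper": 1}

```text
clock: 6.55
tool_pos: [0.4063, -0.2397, 0.01]
eef_rot: [0.68, 0.733, 0.0, 0.0]
contact_force: [0.6, 0.4, 0.4]
opening: 1.002
```

Request:
play_rows:
  commands:
    - {"delta_rot": [0, 0, 0], "travel": [0, 0, 0], "gripper": 0.2}
    - {"delta_rot": [0, 0, 0], "travel": [0, 0, 0], "gripper": 0.2}
    - {"delta_rot": [0, 0, 0], "travel": [0, 0, 0], "gripper": 0.2}
    - {"delta_rot": [0, 0, 0], "travel": [0, 0, 0], "gripper": 0.2}
    - {"delta_rot": [0, 0, 0], "travel": [0, 0, 0], "gripper": 0.2}
    - {"delta_rot": [0, 0, 0], "travel": [0, 0, 0], "gripper": 0.2}
  force: 25

```text
clock: 7.3
tool_pos: [0.4058, -0.2397, 0.0097]
eef_rot: [0.68, 0.733, 0.0, -0.0]
contact_force: [0.1, 0.6, 5.3]
opening: 0.681
```

Request:
play_rows:
  commands:
    - {"delta_rot": [0, 0, 0], "travel": [0, 0, -0.1], "gripper": 0.2}
    - {"delta_rot": [0, 0, 0], "travel": [0, 0, -0.3], "gripper": 0.2}
    - {"delta_rot": [0, 0, 0], "travel": [0, 0, -0.5], "gripper": 0.2}
    - {"delta_rot": [0, 0, 0], "travel": [0, 0, -0.75], "gripper": 0.2}
    - {"delta_rot": [0, 0, 0], "travel": [0, 0, -1], "gripper": 0.2}
    - {"delta_rot": [0, 0, 0], "travel": [0, 0, -1], "gripper": 0.2}

```text
clock: 8.05
tool_pos: [0.4069, -0.2403, 0.1619]
eef_rot: [0.68, 0.733, 0.001, 0.002]
contact_force: [-0.2, -0.1, -2.3]
opening: 0.682
```

Request:
play_rows:
  commands:
    - {"delta_rot": [0, 0, 0], "travel": [0.2, 0.11, 0], "gripper": 0.2}
    - {"delta_rot": [0, 0, 0], "travel": [0.4, 0.22, 0], "gripper": 0.2}
    - {"delta_rot": [0, 0, 0], "travel": [0.6, 0.34, 0], "gripper": 0.2}
    - {"delta_rot": [0, 0, 0], "travel": [0.8, 0.45, 0], "gripper": 0.2}
    - {"delta_rot": [0, 0, 0], "travel": [1, 0.56, 0], "gripper": 0.2}

```text
clock: 8.68
tool_pos: [0.4777, -0.0826, 0.1583]
eef_rot: [0.68, 0.733, -0.001, -0.001]
contact_force: [0.2, -0.3, -2.3]
opening: 0.678
```

Request:
play_rows:
  commands:
    - {"delta_rot": [0, 0, 0], "travel": [0.2, 0.11, 0], "gripper": 0.2}
    - {"delta_rot": [0, 0, 0], "travel": [0.4, 0.22, 0], "gripper": 0.2}
    - {"delta_rot": [0, 0, 0], "travel": [0.6, 0.34, 0], "gripper": 0.2}
    - {"delta_rot": [0, 0, 0], "travel": [0.8, 0.45, 0], "gripper": 0.2}
    - {"delta_rot": [0, 0, 0], "travel": [1, 0.56, 0], "gripper": 0.2}
    - {"delta_rot": [0, 0, 0], "travel": [1, 0.56, 0], "gripper": 0.2}
    - {"delta_rot": [0, 0, 0], "travel": [1, 0.56, 0], "gripper": 0.2}

```text
clock: 9.55
tool_pos: [0.5497, 0.0712, 0.1584]
eef_rot: [0.68, 0.733, -0.001, -0.001]
contact_force: [0.3, 0.0, -2.3]
opening: 0.678
```

Run:
```python
from h import *
np.set_printoptions(precision=4,suppress=True)
t=r.get_state(); print(t["tool_pos"],t["opening"],t["contact_force"])
ims=[]
for c in("side","top","wrist"):
    s=viewer.snapshot(c); np.savez(c+"3.npz",**s); P=cloud(s); p=pins(s); print(c,p,p.mean(0) if len(p) else "")
    tz=t["tool_pos"][2]+.028
    m=(np.hypot(P[...,0]-.549,P[...,1]-.074)<.045)&(abs(P[...,2]-tz)<.004)&(s["color"].min(2)>110)
    if m.sum()>9: print(m.sum(),cv2.minEnclosingCircle(P[m][:,:2].astype(np.float32)),np.median(P[m],0))
    ims.append(s["color"])
a=cv2.resize(ims[0][160:290,200:360],None,fx=2.5,fy=2.5);b=cv2.resize(ims[2],None,fx=.7,fy=.7)[:,:]
h=max(a.shape[0],b.shape[0]);f=lambda x:np.pad(x,((0,h-x.shape[0]),(0,0),(0,0)))
cv2.imwrite("pics/c3.png",np.hstack([f(a),f(b)])[:,:,::-1])
```

```text
[0.5497 0.0712 0.1584] 0.6779879283574562 [ 0.2548  0.0083 -2.2776]
side [[ 0.5771  0.0523  0.0937 35.    ]
 [ 0.525   0.049   0.094  40.    ]
 [ 0.5734  0.1044  0.094  42.    ]
 [ 0.5217  0.1008  0.094  38.    ]] [ 0.5493  0.0767  0.0939 38.75  ]
347 ((0.5486640334129333, 0.07241938263177872), 0.02992473915219307) [0.5477 0.0788 0.1868]
top [] 
wrist [[  0.5234   0.1026   0.0934 208.    ]
 [  0.5749   0.1064   0.0933 208.    ]] [  0.5492   0.1045   0.0933 208.    ]
6880 ((0.5504123568534851, 0.07306418567895889), 0.0302040446549654) [0.5499 0.0862 0.1868]
```

View pics/c3.png

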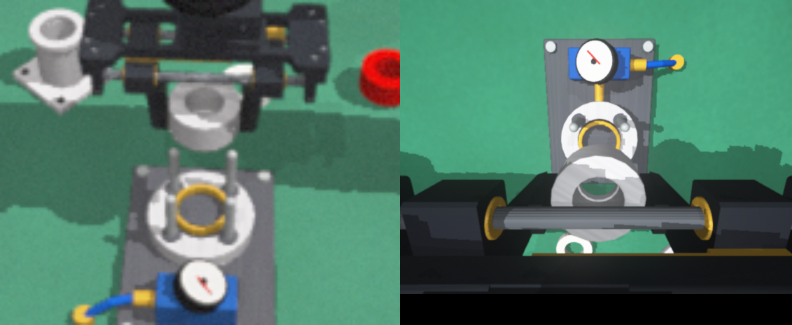

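The picture shows the collar held level and upright above the nest. Measured against the seat ring and pins in the same camera, it needs about +4 mm in y.

Request:
play_rows:
  commands:
    - {"delta_rot": [0, 0, 0], "travel": [0.028, 0.005, 0.1], "gripper": 0.2}
    - {"delta_rot": [0, 0, 0], "travel": [0.028, 0.005, 0.2], "gripper": 0.2}
    - {"delta_rot": [0, 0, 0], "travel": [0.028, 0.005, 0.3], "gripper": 0.2}
    - {"delta_rot": [0, 0, 0], "travel": [0.028, 0.005, 0.36], "gripper": 0.2}
    - {"delta_rot": [0, 0, 0], "travel": [0.028, 0.005, 0.4], "gripper": 0.2}
    - {"delta_rot": [0, 0, 0], "travel": [0.028, 0.005, 0.44], "gripper": 0.2}
    - {"delta_rot": [0, 0, 0], "travel": [0.028, 0.005, 0.48], "gripper": 0.2}
    - {"delta_rot": [0, 0, 0], "travel": [0.028, 0.005, 0.48], "gripper": 0.2}

```text
clock: 10.7
tool_pos: [0.5512, 0.0763, 0.0872]
eef_rot: [0.68, 0.733, -0.0, -0.001]
contact_force: [-0.0, -0.3, -1.7]
opening: 0.68
```

Run:
```python
from h import *
np.set_printoptions(precision=4,suppress=True)
t=r.get_state(); print(t["tool_pos"],t["opening"],t["contact_force"],t["moment"])
for c in("side","wrist"):
    s=viewer.snapshot(c); P=cloud(s); p=pins(s); print(c,p)
    tz=t["tool_pos"][2]+.028
    m=(np.hypot(P[...,0]-.549,P[...,1]-.076)<.034)&(abs(P[...,2]-tz)<.004)&(s["color"].min(2)>110)
    if m.sum()>9: print(m.sum(),cv2.minEnclosingCircle(P[m][:,:2].astype(np.float32)))
```

```text
[0.5512 0.0763 0.0872] 0.6801205084203168 [-0.001  -0.3394 -1.6733] [-0.0856  0.0498 -0.0126]
side [[  0.5515   0.0633   0.0969  70.    ]
 [  0.5477   0.0957   0.0965 211.    ]]
292 ((0.5490412712097168, 0.0769776850938797), 0.030697401612997055)
wrist [[   0.5235    0.1028    0.0933  505.    ]
 [   0.5746    0.1066    0.0931  506.    ]
 [   0.5493    0.1054    0.097   570.    ]
 [   0.5147    0.0845    0.0971  282.    ]
 [   0.5879    0.09      0.097   283.    ]
 [   0.5524    0.07      0.0968 1272.    ]]
6873 ((0.5515459775924683, 0.07906141877174377), 0.030105242505669594)
```

The collar is 9 mm into the pocket with no side force. Lowering it to the seat.

Request:
play_rows:
  commands:
    - {"delta_rot": [0, 0, 0], "travel": [0, 0, 0.05], "gripper": 0.2}
    - {"delta_rot": [0, 0, 0], "travel": [0, 0, 0.1], "gripper": 0.2}
    - {"delta_rot": [0, 0, 0], "travel": [0, 0, 0.15], "gripper": 0.2}
    - {"delta_rot": [0, 0, 0], "travel": [0, 0, 0.2], "gripper": 0.2}
    - {"delta_rot": [0, 0, 0], "travel": [0, 0, 0.23], "gripper": 0.2}
    - {"delta_rot": [0, 0, 0], "travel": [0, 0, 0.255], "gripper": 0.2}
    - {"delta_rot": [0, 0, 0], "travel": [0, 0, 0.255], "gripper": 0.2}
    - {"delta_rot": [0, 0, 0], "travel": [0, 0, 0.255], "gripper": 0.2}

```text
clock: 11.8
tool_pos: [0.5516, 0.0763, 0.0494]
eef_rot: [0.68, 0.733, 0.0, -0.0]
contact_force: [-0.6, 0.0, -2.2]
opening: 0.681
```

Request:
play_rows:
  commands:
    - {"delta_rot": [0, 0, 0], "travel": [0, 0, 0.01], "gripper": 0.2}
    - {"delta_rot": [0, 0, 0], "travel": [0, 0, 0.016], "gripper": 0.2}
    - {"delta_rot": [0, 0, 0], "travel": [0, 0, 0.016], "gripper": 0.2}
    - {"delta_rot": [0, 0, 0], "travel": [0, 0, 0.016], "gripper": 0.2}

```text
clock: 12.3
tool_pos: [0.5517, 0.0763, 0.0475]
eef_rot: [0.68, 0.733, 0.0, -0.0]
contact_force: [-0.8, -0.4, 4.4]
opening: 0.678
```

Request:
play_rows:
  commands:
    - {"delta_rot": [0, 0, 0], "travel": [0, 0, -0.01], "gripper": 1}
    - {"delta_rot": [0, 0, 0], "travel": [0, 0, -0.01], "gripper": 1}
    - {"delta_rot": [0, 0, 0], "travel": [0, 0, -0.01], "gripper": 1}
    - {"delta_rot": [0, 0, 0], "travel": [0, 0, -0.01], "gripper": 1}
    - {"delta_rot": [0, 0, 0], "travel": [0, 0, -0.1], "gripper": 1}
    - {"delta_rot": [0, 0, 0], "travel": [0, 0, -0.3], "gripper": 1}
    - {"delta_rot": [0, 0, 0], "travel": [0, 0, -0.6], "gripper": 1}
    - {"delta_rot": [0, 0, 0], "travel": [0, 0, -0.9], "gripper": 1}
    - {"delta_rot": [0, 0, 0], "travel": [0, 0, -0.9], "gripper": 1}

```text
clock: 13.42
tool_pos: [0.5539, 0.0764, 0.1859]
eef_rot: [0.68, 0.733, 0.003, 0.002]
contact_force: [0.3, -0.6, 0.1]
opening: 1.002
```

Request:
play_rows:
  commands:
    - {"delta_rot": [0, 0, 0], "travel": [-0.25, 0, 0], "gripper": 1}
    - {"delta_rot": [0, 0, 0], "travel": [-0.5, -0.01, 0], "gripper": 1}
    - {"delta_rot": [0, 0, 0], "travel": [-0.75, -0.02, 0], "gripper": 1}
    - {"delta_rot": [0, 0, 0], "travel": [-0.99, -0.03, 0], "gripper": 1}

```text
clock: 13.92
tool_pos: [0.5573, -0.0733, 0.1812]
eef_rot: [0.68, 0.733, -0.0, -0.001]
contact_force: [0.3, 0.0, -0.2]
opening: 1.001
```

Request:
play_rows:
  commands:
    - {"delta_rot": [0, 0, 0], "travel": [-0.25, 0, 0.1], "gripper": 1}
    - {"delta_rot": [0, 0, 0], "travel": [-0.5, -0.01, 0.2], "gripper": 1}
    - {"delta_rot": [0, 0, 0], "travel": [-0.75, -0.02, 0.25], "gripper": 1}
    - {"delta_rot": [0, 0, 0], "travel": [-0.99, -0.03, 0.25], "gripper": 1}
    - {"delta_rot": [0, 0, 0], "travel": [-0.99, -0.03, 0.25], "gripper": 1}
    - {"delta_rot": [0, 0, 0], "travel": [-0.99, -0.03, 0.25], "gripper": 1}

```text
clock: 14.68
tool_pos: [0.5642, -0.2192, 0.1437]
eef_rot: [0.68, 0.733, 0.0, -0.001]
contact_force: [-1.1, 0.2, -0.4]
opening: 0.997
```

Run:
```python
from h import *
np.set_printoptions(precision=4,suppress=True)
t=r.get_state(); print(t["tool_pos"],t["contact_force"])
s=viewer.snapshot("wrist"); P=cloud(s); c=s["color"].astype(int)
m=(np.hypot(P[...,0]-.565,P[...,1]+.223)<.05)&(abs(P[...,2]-.012)<.004)&(c[...,0]-c[...,2]>80)
print(m.sum(),cv2.minEnclosingCircle(P[m][:,:2].astype(np.float32)),np.median(P[m],0))
for n in("side","top"):
    s=viewer.snapshot(n); P=cloud(s); p=pins(s)
    m=(np.hypot(P[...,0]-.549,P[...,1]-.076)<.033)&(abs(P[...,2]-.076)<.005)&(s["color"].min(2)>110)
    print(n,m.sum(),cv2.minEnclosingCircle(P[m][:,:2].astype(np.float32)),np.median(P[m],0))
    if n=="side": save(s,"s4.png",(220,180,340,280),4)
    q=P[m];A=np.c_[q[:,:2]-q[:,:2].mean(0),np.ones(len(q))]; print("plane",np.linalg.lstsq(A,q[:,2],rcond=None)[0])
```

```text
[ 0.5642 -0.2192  0.1437] [-1.1319  0.2087 -0.3977]
2149 ((0.5662766695022583, -0.21918167173862457), 0.02974061295390129) [ 0.5661 -0.2179  0.0117]
side 338 ((0.5517792105674744, 0.0765751525759697), 0.03133903816342354) [0.5497 0.0767 0.0764]
plane [ 0.008  -0.0156  0.0761]
top 291 ((0.5504372119903564, 0.07626131176948547), 0.030066490173339844) [0.5507 0.0754 0.0764]
plane [0.0076 0.0161 0.0763]
```

View pics/s4.png

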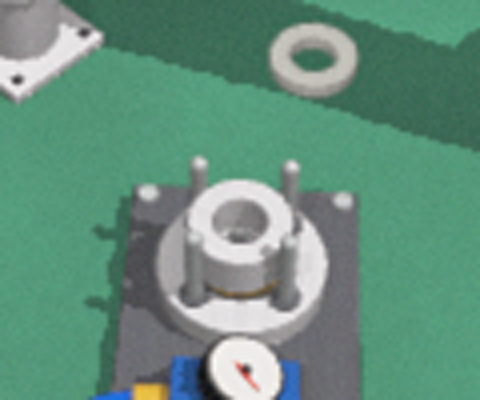

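The crop shows the collar seated upright between the pins at (240,215). Its top face is at 76 mm and level. Now the spacer.

Request:
play_rows:
  commands:
    - {"delta_rot": [0, 0, 0], "travel": [-0.007, 0.011, 0.2], "gripper": 1}
    - {"delta_rot": [0, 0, 0], "travel": [-0.007, 0.011, 0.4], "gripper": 1}
    - {"delta_rot": [0, 0, 0], "travel": [-0.007, 0.011, 0.6], "gripper": 1}
    - {"delta_rot": [0, 0, 0], "travel": [-0.007, 0.011, 0.8], "gripper": 1}
    - {"delta_rot": [0, 0, 0], "travel": [-0.007, 0.011, 0.9], "gripper": 1}
    - {"delta_rot": [0, 0, 0], "travel": [-0.007, 0.011, 0.935], "gripper": 1}
    - {"delta_rot": [0, 0, 0], "travel": [-0.007, 0.011, 0.935], "gripper": 1}
    - {"delta_rot": [0, 0, 0], "travel": [-0.007, 0.011, 0.935], "gripper": 1}

```text
clock: 15.82
tool_pos: [0.567, -0.2217, 0.005]
eef_rot: [0.68, 0.733, 0.0, 0.001]
contact_force: [0.6, 0.0, 0.6]
opening: 0.998
```

Request:
play_rows:
  commands:
    - {"delta_rot": [0, 0, 0], "travel": [0, 0, 0], "gripper": 0.2}
    - {"delta_rot": [0, 0, 0], "travel": [0, 0, 0], "gripper": 0.2}
    - {"delta_rot": [0, 0, 0], "travel": [0, 0, 0], "gripper": 0.2}
    - {"delta_rot": [0, 0, 0], "travel": [0, 0, 0], "gripper": 0.2}
    - {"delta_rot": [0, 0, 0], "travel": [0, 0, 0], "gripper": 0.2}
    - {"delta_rot": [0, 0, 0], "travel": [0, 0, 0], "gripper": 0.2}
  force: 12

```text
clock: 16.58
tool_pos: [0.5663, -0.2215, 0.0041]
eef_rot: [0.68, 0.733, 0.0, -0.0]
contact_force: [-0.7, -1.2, 2.2]
opening: 0.683
```

Request:
play_rows:
  commands:
    - {"delta_rot": [0, 0, 0], "travel": [0, 0, -0.1], "gripper": 0.2}
    - {"delta_rot": [0, 0, 0], "travel": [0, 0, -0.3], "gripper": 0.2}
    - {"delta_rot": [0, 0, 0], "travel": [0, 0, -0.5], "gripper": 0.2}
    - {"delta_rot": [0, 0, 0], "travel": [0, 0, -0.75], "gripper": 0.2}
    - {"delta_rot": [0, 0, 0], "travel": [0, 0, -1], "gripper": 0.2}
    - {"delta_rot": [0, 0, 0], "travel": [0, 0, -1], "gripper": 0.2}

```text
clock: 17.32
tool_pos: [0.5682, -0.2224, 0.1576]
eef_rot: [0.68, 0.733, 0.001, 0.003]
contact_force: [0.0, -0.4, -0.8]
opening: 0.681
```

Request:
play_rows:
  commands:
    - {"delta_rot": [0, 0, 0], "travel": [0.2, 0.01, 0], "gripper": 0.2}
    - {"delta_rot": [0, 0, 0], "travel": [0.4, 0.01, 0], "gripper": 0.2}
    - {"delta_rot": [0, 0, 0], "travel": [0.6, 0.02, 0], "gripper": 0.2}
    - {"delta_rot": [0, 0, 0], "travel": [0.8, 0.02, 0], "gripper": 0.2}
    - {"delta_rot": [0, 0, 0], "travel": [0.995, 0.03, 0], "gripper": 0.2}

```text
clock: 17.95
tool_pos: [0.5587, -0.0712, 0.1533]
eef_rot: [0.68, 0.733, -0.001, -0.001]
contact_force: [-0.4, 0.1, -0.3]
opening: 0.684
```

Request:
play_rows:
  commands:
    - {"delta_rot": [0, 0, 0], "travel": [0.2, 0.01, 0], "gripper": 0.2}
    - {"delta_rot": [0, 0, 0], "travel": [0.4, 0.01, 0], "gripper": 0.2}
    - {"delta_rot": [0, 0, 0], "travel": [0.6, 0.02, 0], "gripper": 0.2}
    - {"delta_rot": [0, 0, 0], "travel": [0.8, 0.02, 0], "gripper": 0.2}
    - {"delta_rot": [0, 0, 0], "travel": [0.995, 0.03, 0], "gripper": 0.2}
    - {"delta_rot": [0, 0, 0], "travel": [0.995, 0.03, 0], "gripper": 0.2}
    - {"delta_rot": [0, 0, 0], "travel": [0.995, 0.03, 0], "gripper": 0.2}

```text
clock: 18.82
tool_pos: [0.5527, 0.0755, 0.1537]
eef_rot: [0.681, 0.733, -0.001, -0.0]
contact_force: [-0.1, 0.4, -1.0]
opening: 0.681
```

```bash
cat > sp.py <<'E'
from h import *
np.set_printoptions(precision=4,suppress=True)
t=r.get_state(); print(t["tool_pos"],t["opening"],t["contact_force"])
tz=t["tool_pos"][2]+.008
for c in("side","wrist"):
    s=viewer.snapshot(c); P=cloud(s); col=s["color"].astype(int)
    m=(np.hypot(P[...,0]-.55,P[...,1]-.076)<.05)&(abs(P[...,2]-tz)<.005)&(col[...,0]-col[...,2]>70)
    if m.sum()>9:
        q=P[m]; A=np.c_[q[:,:2]-q[:,:2].mean(0),np.ones(len(q))]
        print(c,m.sum(),cv2.minEnclosingCircle(q[:,:2].astype(np.float32)),np.linalg.lstsq(A,q[:,2],rcond=None)[0])
    m=(np.hypot(P[...,0]-.55,P[...,1]-.076)<.036)&(abs(P[...,2]-.076)<.004)&(col.min(2)>110)
    if m.sum()>9: print(" collar",m.sum(),cv2.minEnclosingCircle(P[m][:,:2].astype(np.float32)))
    p=pins(s); print(p)
    save(s,c+"sp.png")
E
python3 sp.py
```

```text
[0.5527 0.0755 0.1537] 0.6814423040539428 [-0.0547  0.4377 -0.9817]
side 395 ((0.5521880984306335, 0.07600271701812744), 0.03049372509121895) [-0.0014 -0.0088  0.1616]
 collar 327 ((0.5495116710662842, 0.07606774568557739), 0.03519527614116669)
[[  0.5464   0.0782   0.0939 493.    ]]
wrist 5770 ((0.5525676608085632, 0.07687605917453766), 0.030410243198275566) [0.     0.0039 0.1612]
 collar 2037 ((0.5518864393234253, 0.08068770170211792), 0.03114532120525837)
[[   0.5748    0.1065    0.0932 1844.    ]
 [   0.5235    0.1026    0.0931  223.    ]
 [   0.5545    0.0563    0.0758  432.    ]
 [   0.5756    0.0541    0.0923   46.    ]]
```

Request:
play_rows:
  commands:
    - {"delta_rot": [0, 0, 0], "travel": [0.013, -0.009, 0.1], "gripper": 0.2}
    - {"delta_rot": [0, 0, 0], "travel": [0.013, -0.009, 0.2], "gripper": 0.2}
    - {"delta_rot": [0, 0, 0], "travel": [0.013, -0.009, 0.3], "gripper": 0.2}
    - {"delta_rot": [0, 0, 0], "travel": [0.013, -0.009, 0.34], "gripper": 0.2}
    - {"delta_rot": [0, 0, 0], "travel": [0.013, -0.009, 0.38], "gripper": 0.2}
    - {"delta_rot": [0, 0, 0], "travel": [0.013, -0.009, 0.42], "gripper": 0.2}
    - {"delta_rot": [0, 0, 0], "travel": [0.013, -0.009, 0.44], "gripper": 0.2}
    - {"delta_rot": [0, 0, 0], "travel": [0.013, -0.009, 0.44], "gripper": 0.2}

```text
clock: 19.92
tool_pos: [0.5514, 0.0778, 0.0881]
eef_rot: [0.681, 0.733, -0.001, -0.0]
contact_force: [-1.7, -2.7, 0.9]
opening: 0.678
```

```bash
python3 sp.py
```

```text
[0.5514 0.0778 0.0881] 0.6778227883811603 [-1.7164 -2.7325  0.9167]
side 234 ((0.5503068566322327, 0.07804682850837708), 0.029581505805253983) [-0.0187  0.1125  0.096 ]
 collar 123 ((0.5503076314926147, 0.08462342619895935), 0.028371762484312057)
[[  0.5499   0.086    0.0967 589.    ]]
wrist 4528 ((0.5518210530281067, 0.07947328686714172), 0.030537143349647522) [-0.0098  0.1531  0.0969]
 collar 786 ((0.5509400367736816, 0.08883709460496902), 0.026682021096348763)
[[   0.5234    0.1028    0.0932  509.    ]
 [   0.5519    0.0884    0.0971 6950.    ]
 [   0.5503    0.0946    0.0994   10.    ]]
```

The spacer tipped on the +y pins: slope 0.11–0.15, side force −2.7 N. I'll back out and shift −y.

Request:
play_rows:
  commands:
    - {"delta_rot": [0, 0, 0], "travel": [0, 0, -0.08], "gripper": 0.2}
    - {"delta_rot": [0, 0, 0], "travel": [0, 0, -0.16], "gripper": 0.2}
    - {"delta_rot": [0, 0, 0], "travel": [-0.014, 0, -0.16], "gripper": 0.2}
    - {"delta_rot": [0, 0, 0], "travel": [-0.014, 0, -0.16], "gripper": 0.2}
    - {"delta_rot": [0, 0, 0], "travel": [-0.014, 0, -0.16], "gripper": 0.2}

```text
clock: 20.65
tool_pos: [0.5515, 0.0767, 0.1118]
eef_rot: [0.68, 0.733, -0.0, -0.001]
contact_force: [-0.2, -0.8, -0.9]
opening: 0.682
```

```bash
sed -i 's/<.005)&(col\[...,0\]/<.009)\&(col[...,0]/' sp.py; python3 sp.py
python3 - <<'E'
import cv2,numpy as np
a=cv2.resize(cv2.imread("pics/sidesp.png")[170:290,210:350],None,fx=2.8,fy=2.8,interpolation=2);b=cv2.resize(cv2.imread("pics/wristsp.png"),None,fx=.7,fy=.7)
h=max(len(a),len(b));f=lambda x:np.pad(x,((0,h-len(x)),(0,0),(0,0)));cv2.imwrite("pics/c5.png",np.hstack([f(a),f(b)]))
E
```

```text
[0.5515 0.0767 0.1118] 0.6824311814015753 [-0.1521 -0.8178 -0.945 ]
side 377 ((0.5509304404258728, 0.07693204283714294), 0.03019673377275467) [-0.0143  0.1584  0.1201]
 collar 210 ((0.5520693063735962, 0.07786580920219421), 0.03180627524852753)
[[  0.5525   0.0501   0.0764  15.    ]
 [  0.5469   0.1031   0.0938 292.    ]]
wrist 6280 ((0.5520932674407959, 0.07767264544963837), 0.03110549971461296) [-0.0152  0.2052  0.121 ]
 collar 2453 ((0.5511347055435181, 0.08068863302469254), 0.03144640102982521)
[[   0.5235    0.1027    0.0932  365.    ]
 [   0.5748    0.1066    0.0932 1691.    ]
 [   0.5533    0.0602    0.0756 1277.    ]
 [   0.5237    0.0486    0.0931    9.    ]]
```

View pics/c5.png

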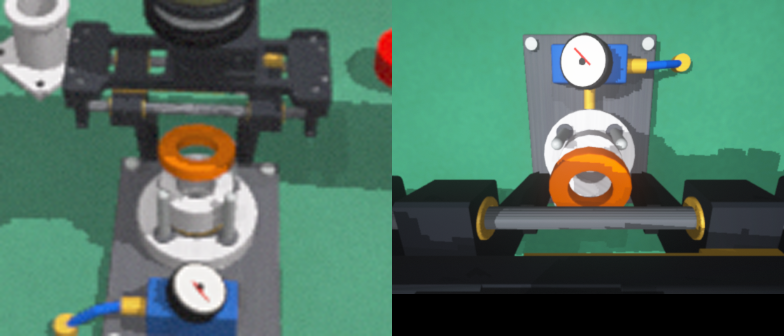

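The picture shows the spacer held but tipped about 10°, its −y edge low. I'll loosen the grip and lower it so that edge meets the collar and levels it.

Request:
play_rows:
  commands:
    - {"delta_rot": [0, 0, 0], "travel": [-0.006, 0, 0.05], "gripper": 0.2}
    - {"delta_rot": [0, 0, 0], "travel": [-0.006, 0, 0.1], "gripper": 0.2}
    - {"delta_rot": [0, 0, 0], "travel": [-0.006, 0, 0.14], "gripper": 0.2}
    - {"delta_rot": [0, 0, 0], "travel": [-0.006, 0, 0.17], "gripper": 0.2}
    - {"delta_rot": [0, 0, 0], "travel": [-0.006, 0, 0.19], "gripper": 0.2}
    - {"delta_rot": [0, 0, 0], "travel": [-0.006, 0, 0.2], "gripper": 0.2}
    - {"delta_rot": [0, 0, 0], "travel": [-0.006, 0, 0.2], "gripper": 0.2}
  force: 6

```text
clock: 21.62
tool_pos: [0.5518, 0.0758, 0.0821]
eef_rot: [0.68, 0.733, 0.0, -0.0]
contact_force: [-0.2, 0.5, 0.9]
opening: 0.684
```

```bash
python3 sp.py
```

```text
[0.5518 0.0758 0.0821] 0.6842096996260949 [-0.19    0.5168  0.8567]
side 387 ((0.5509043335914612, 0.07472555339336395), 0.031073838472366333) [0.0033 0.0419 0.0898]
 collar 81 ((0.5519710779190063, 0.08532846719026566), 0.026438016444444656)
[[  0.5487   0.0854   0.0956 687.    ]]
wrist 6200 ((0.5518192648887634, 0.07691723108291626), 0.030971011146903038) [-0.0008  0.0919  0.0901]
 collar 1029 ((0.5510399341583252, 0.08848696947097778), 0.02835196815431118)
[[   0.5235    0.1027    0.0932  553.    ]
 [   0.5557    0.0874    0.0967 9619.    ]]
```

It is levelling as expected. Down another 1.5 mm, then release.

Request:
play_rows:
  commands:
    - {"delta_rot": [0, 0, 0], "travel": [0, 0, 0.01], "gripper": 0.2}
    - {"delta_rot": [0, 0, 0], "travel": [0, 0, 0.012], "gripper": 0.2}
    - {"delta_rot": [0, 0, 0], "travel": [0, 0, 0.012], "gripper": 0.2}
    - {"delta_rot": [0, 0, 0], "travel": [0, 0, 0], "gripper": 0.7}
    - {"delta_rot": [0, 0, 0], "travel": [0, 0, 0], "gripper": 1}
    - {"delta_rot": [0, 0, 0], "travel": [0, 0, 0], "gripper": 1}
    - {"delta_rot": [0, 0, 0], "travel": [0, 0, 0], "gripper": 1}
    - {"delta_rot": [0, 0, 0], "travel": [0, 0, -0.15], "gripper": 1}
    - {"delta_rot": [0, 0, 0], "travel": [0, 0, -0.4], "gripper": 1}
    - {"delta_rot": [0, 0, 0], "travel": [0, 0, -0.7], "gripper": 1}
    - {"delta_rot": [0, 0, 0], "travel": [0, 0, -0.7], "gripper": 1}

```text
clock: 23.1
tool_pos: [0.5541, 0.0758, 0.1901]
eef_rot: [0.68, 0.733, 0.003, 0.002]
contact_force: [0.4, -0.4, -0.5]
opening: 0.998
```

```bash
sed -i 's/^tz=.*/import sys; tz=float(sys.argv[1]) if len(sys.argv)>1 else t["tool_pos"][2]+.008/' sp.py; python3 sp.py .088
```

```text
[0.5541 0.0758 0.1901] 0.9981357479939275 [ 0.437  -0.3547 -0.5414]
side 398 ((0.5509486794471741, 0.07527688890695572), 0.033730991184711456) [ 0.0043 -0.0159  0.0875]
 collar 68 ((0.5518994927406311, 0.0845305398106575), 0.026822242885828018)
[[  0.5487   0.0771   0.0942 633.    ]]
wrist 2743 ((0.5516658425331116, 0.0766722783446312), 0.03132323548197746) [-0.0011  0.0049  0.0875]
 collar 304 ((0.548985481262207, 0.0757870078086853), 0.03454720601439476)
[[   0.5235    0.1026    0.0931  161.    ]
 [   0.5608    0.0727    0.0931 3656.    ]]
```

The spacer lies flat, with its top at 87.5 mm and near-zero slope. On to the cap.

Request:
play_rows:
  commands:
    - {"delta_rot": [0, 0, 0], "travel": [-0.25, -0.03, 0], "gripper": 1}
    - {"delta_rot": [0, 0, 0], "travel": [-0.5, -0.05, 0], "gripper": 1}
    - {"delta_rot": [0, 0, 0], "travel": [-0.75, -0.08, 0], "gripper": 1}
    - {"delta_rot": [0, 0, 0], "travel": [-1, -0.11, 0], "gripper": 1}

```text
clock: 23.7
tool_pos: [0.5453, -0.0761, 0.1853]
eef_rot: [0.68, 0.733, -0.001, -0.002]
contact_force: [0.2, 0.4, 0.0]
opening: 0.999
```

Request:
play_rows:
  commands:
    - {"delta_rot": [0, 0, 0], "travel": [-0.25, -0.03, 0], "gripper": 1}
    - {"delta_rot": [0, 0, 0], "travel": [-0.5, -0.05, 0], "gripper": 1}
    - {"delta_rot": [0, 0, 0], "travel": [-0.75, -0.08, 0], "gripper": 1}
    - {"delta_rot": [0, 0, 0], "travel": [-1, -0.11, 0], "gripper": 1}

```text
clock: 24.2
tool_pos: [0.5401, -0.2266, 0.185]
eef_rot: [0.68, 0.733, -0.001, -0.002]
contact_force: [-0.2, -0.4, -1.0]
opening: 1.0
```

Request:
play_rows:
  commands:
    - {"delta_rot": [0, 0, 0], "travel": [-0.25, -0.03, 0.1], "gripper": 1}
    - {"delta_rot": [0, 0, 0], "travel": [-0.5, -0.06, 0.2], "gripper": 1}
    - {"delta_rot": [0, 0, 0], "travel": [-0.75, -0.09, 0.25], "gripper": 1}
    - {"delta_rot": [0, 0, 0], "travel": [-1, -0.12, 0.25], "gripper": 1}

```text
clock: 24.7
tool_pos: [0.5329, -0.3769, 0.1463]
eef_rot: [0.68, 0.733, -0.0, -0.003]
contact_force: [1.4, -0.6, -0.9]
opening: 1.0
```

Request:
play_rows:
  commands:
    - {"delta_rot": [0, 0, 0], "travel": [-0.2, -0.02, 0], "gripper": 1}
    - {"delta_rot": [0, 0, 0], "travel": [-0.24, -0.02, 0], "gripper": 1}
    - {"delta_rot": [0, 0, 0], "travel": [-0.24, -0.02, 0], "gripper": 1}
    - {"delta_rot": [0, 0, 0], "travel": [-0.24, -0.02, 0], "gripper": 1}

```text
clock: 25.2
tool_pos: [0.5347, -0.4106, 0.1489]
eef_rot: [0.679, 0.734, 0.001, -0.001]
contact_force: [0.3, 1.1, -0.4]
opening: 0.999
```

Run:
```python
from h import *
np.set_printoptions(precision=4,suppress=True)
t=r.get_state(); print(t["tool_pos"],t["q"])
for c in ("wrist","side","top"):
    s=viewer.snapshot(c); P=cloud(s)
    for z in (.034,.008):
        m=(np.hypot(P[...,0]-.536,P[...,1]+.413)<(.025 if z>.02 else .045))&(abs(P[...,2]-z)<.004)
        if m.sum()>9: print(c,z,m.sum(),cv2.minEnclosingCircle(P[m][:,:2].astype(np.float32)))
    for o in viewer.pinpoint(c,"cap_knob")[:1]: print(o)
```

```text
[ 0.5347 -0.4106  0.1489] [ 0.5339  0.862   0.1048  1.4879 -0.1132  0.7999  0.7584]
wrist 0.034 827 ((0.5387983918190002, -0.4118534028530121), 0.014830068685114384)
wrist 0.008 1886 ((0.5387213230133057, -0.4118901789188385), 0.029968177899718285)
{'at': [289.2, 212.9], 'conf': 0.96}
side 0.034 47 ((0.5365050435066223, -0.4138561189174652), 0.01773512177169323)
side 0.008 119 ((0.5389173030853271, -0.4141599237918854), 0.04166126623749733)
{'at': [299.1, 120.6], 'conf': 0.66}
top 0.034 84 ((0.5365973114967346, -0.41483211517333984), 0.015494665130972862)
top 0.008 286 ((0.5354973077774048, -0.4129553437232971), 0.04482477530837059)
{'at': [442.8, 212.1], 'conf': 0.73}
```

Request:
play_rows:
  commands:
    - {"delta_rot": [0, 0, 0], "travel": [-0.018, 0.021, 0.2], "gripper": 0.6}
    - {"delta_rot": [0, 0, 0], "travel": [-0.018, 0.021, 0.4], "gripper": 0.6}
    - {"delta_rot": [0, 0, 0], "travel": [-0.018, 0.021, 0.6], "gripper": 0.6}
    - {"delta_rot": [0, 0, 0], "travel": [-0.018, 0.021, 0.8], "gripper": 0.6}
    - {"delta_rot": [0, 0, 0], "travel": [-0.018, 0.021, 0.88], "gripper": 0.6}
    - {"delta_rot": [0, 0, 0], "travel": [-0.018, 0.021, 0.92], "gripper": 0.6}
    - {"delta_rot": [0, 0, 0], "travel": [-0.018, 0.021, 0.92], "gripper": 0.6}
    - {"delta_rot": [0, 0, 0], "travel": [-0.018, 0.021, 0.92], "gripper": 0.6}

```text
clock: 26.5
tool_pos: [0.5381, -0.4159, 0.0125]
eef_rot: [0.68, 0.733, 0.0, 0.001]
contact_force: [0.1, -0.2, 0.1]
opening: 0.801
```

Request:
play_rows:
  commands:
    - {"delta_rot": [0, 0, 0], "travel": [0, 0, 0], "gripper": -0.8}
    - {"delta_rot": [0, 0, 0], "travel": [0, 0, 0], "gripper": -0.8}
    - {"delta_rot": [0, 0, 0], "travel": [0, 0, 0], "gripper": -0.8}
    - {"delta_rot": [0, 0, 0], "travel": [0, 0, 0], "gripper": -0.8}
    - {"delta_rot": [0, 0, 0], "travel": [0, 0, 0], "gripper": -0.8}
    - {"delta_rot": [0, 0, 0], "travel": [0, 0, 0], "gripper": -0.8}
    - {"delta_rot": [0, 0, 0], "travel": [0, 0, 0], "gripper": -0.8}
    - {"delta_rot": [0, 0, 0], "travel": [0, 0, 0], "gripper": -0.8}
  force: 25

```text
clock: 27.5
tool_pos: [0.5375, -0.4154, 0.0114]
eef_rot: [0.68, 0.733, -0.0, -0.0]
contact_force: [0.1, -0.3, -0.1]
opening: 0.33
```

Request:
play_rows:
  commands:
    - {"delta_rot": [0, 0, 0], "travel": [0, 0, -0.1], "gripper": -0.8}
    - {"delta_rot": [0, 0, 0], "travel": [0, 0, -0.3], "gripper": -0.8}
    - {"delta_rot": [0, 0, 0], "travel": [0, 0, -0.5], "gripper": -0.8}
    - {"delta_rot": [0, 0, 0], "travel": [0, 0, -0.75], "gripper": -0.8}
    - {"delta_rot": [0, 0, 0], "travel": [0, 0, -1], "gripper": -0.8}
    - {"delta_rot": [0, 0, 0], "travel": [0, 0, -1], "gripper": -0.8}

```text
clock: 28.25
tool_pos: [0.5392, -0.4171, 0.1656]
eef_rot: [0.68, 0.733, 0.0, 0.003]
contact_force: [0.5, 0.6, -2.3]
opening: 0.332
```

Request:
play_rows:
  commands:
    - {"delta_rot": [0, 0, 0], "travel": [0.25, 0.03, 0], "gripper": -0.8}
    - {"delta_rot": [0, 0, 0], "travel": [0.5, 0.05, 0], "gripper": -0.8}
    - {"delta_rot": [0, 0, 0], "travel": [0.75, 0.08, 0], "gripper": -0.8}
    - {"delta_rot": [0, 0, 0], "travel": [1, 0.11, 0], "gripper": -0.8}

```text
clock: 28.75
tool_pos: [0.5418, -0.263, 0.1604]
eef_rot: [0.68, 0.733, -0.0, -0.001]
contact_force: [1.6, 0.0, -0.6]
opening: 0.333
```

Request:
play_rows:
  commands:
    - {"delta_rot": [0, 0, 0], "travel": [0.25, 0.03, 0], "gripper": -0.8}
    - {"delta_rot": [0, 0, 0], "travel": [0.5, 0.05, 0], "gripper": -0.8}
    - {"delta_rot": [0, 0, 0], "travel": [0.75, 0.08, 0], "gripper": -0.8}
    - {"delta_rot": [0, 0, 0], "travel": [1, 0.11, 0], "gripper": -0.8}

```text
clock: 29.25
tool_pos: [0.5471, -0.1124, 0.1606]
eef_rot: [0.68, 0.733, -0.001, -0.001]
contact_force: [-0.5, 0.8, -1.8]
opening: 0.332
```

Request:
play_rows:
  commands:
    - {"delta_rot": [0, 0, 0], "travel": [0.25, 0.03, 0], "gripper": -0.8}
    - {"delta_rot": [0, 0, 0], "travel": [0.5, 0.05, 0], "gripper": -0.8}
    - {"delta_rot": [0, 0, 0], "travel": [0.75, 0.08, 0], "gripper": -0.8}
    - {"delta_rot": [0, 0, 0], "travel": [1, 0.11, 0], "gripper": -0.8}

```text
clock: 29.75
tool_pos: [0.5524, 0.0381, 0.1607]
eef_rot: [0.68, 0.733, -0.001, -0.001]
contact_force: [0.7, 0.8, -0.7]
opening: 0.33
```

Request:
play_rows:
  commands:
    - {"delta_rot": [0, 0, 0], "travel": [0.15, 0.015, 0], "gripper": -0.8}
    - {"delta_rot": [0, 0, 0], "travel": [0.257, 0.019, 0], "gripper": -0.8}
    - {"delta_rot": [0, 0, 0], "travel": [0.257, 0.019, 0], "gripper": -0.8}
    - {"delta_rot": [0, 0, 0], "travel": [0.257, 0.019, 0], "gripper": -0.8}

```text
clock: 30.25
tool_pos: [0.5531, 0.074, 0.1614]
eef_rot: [0.681, 0.732, -0.001, -0.0]
contact_force: [1.1, -0.2, -1.0]
opening: 0.336
```

```bash
cat > cp.py <<'E'
from h import *
np.set_printoptions(precision=4,suppress=True)
t=r.get_state(); print(t["tool_pos"],t["opening"],t["contact_force"],t["moment"])
tz=t["tool_pos"][2]-.0114+.008; ims={}
for c in("side","wrist","top"):
    s=viewer.snapshot(c); P=cloud(s); col=s["color"].astype(int); ims[c]=s["color"]
    d=np.hypot(P[...,0]-.551,P[...,1]-.077); grey=col.max(2)-col.min(2)<40
    m=(d<.034)&(abs(P[...,2]-tz)<.005)&grey
    if m.sum()>9:
        q=P[m]; A=np.c_[q[:,:2]-q[:,:2].mean(0),np.ones(len(q))]
        print(c,"plate",m.sum(),cv2.minEnclosingCircle(q[:,:2].astype(np.float32)),np.linalg.lstsq(A,q[:,2],rcond=None)[0])
    m=(d<.04)&(abs(P[...,2]-.088)<.014)&(col[...,0]-col[...,2]>70)
    if m.sum()>9: print(c," spacer",m.sum(),cv2.minEnclosingCircle(P[m][:,:2].astype(np.float32)),P[m][:,2].max())
a=cv2.resize(ims["side"][170:290,210:350],None,fx=2.8,fy=2.8,interpolation=2);b=cv2.resize(ims["wrist"],None,fx=.7,fy=.7)
h=max(len(a),len(b));f=lambda x:np.pad(x,((0,h-len(x)),(0,0),(0,0)));cv2.imwrite("pics/cap.png",np.hstack([f(a),f(b)])[:,:,::-1])
E
python3 cp.py
```

```text
[0.5531 0.074  0.1614] 0.3356137536570916 [ 1.089  -0.1637 -0.9698] [-0.0546  0.0642 -0.0105]
side plate 236 ((0.5514453649520874, 0.08040894567966461), 0.028562525287270546) [ 0.0078 -0.102   0.1582]
side  spacer 385 ((0.5499605536460876, 0.07582336664199829), 0.03404967486858368) 0.09464433168317055
wrist plate 3396 ((0.5532755255699158, 0.07969463616609573), 0.029493829235434532) [ 0.0045 -0.0482  0.1581]
wrist  spacer 1365 ((0.5513482689857483, 0.08232878148555756), 0.029038172215223312) 0.08987700015049097
```

View pics/cap.png

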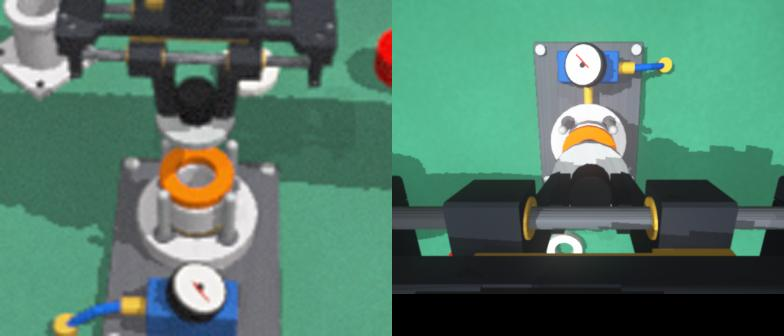

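```bash
cat > cf.py <<'E'
from h import *
import sys
from scipy.optimize import least_squares
np.set_printoptions(precision=4,suppress=True)
t=r.get_state(); T=t["tool_pos"]; print(T,t["contact_force"],t["moment"])
def rimfit(q):
    h=cv2.convexHull(q[:,:2].astype(np.float32)*1000)[:,0]; 
    f=lambda p:np.hypot(h[:,0]-p[0],h[:,1]-p[1])-30
    o=least_squares(f,h.mean(0),loss="soft_l1",f_scale=.5); return o.x/1000,np.abs(o.fun).mean(),h.shape
tz=float(sys.argv[1]) if len(sys.argv)>1 else T[2]-.0114+.008
for c in("side","wrist"):
    s=viewer.snapshot(c); P=cloud(s); col=s["color"].astype(int); bright=(col.min(2)>90)&(col.max(2)-col.min(2)<40)
    d=np.hypot(P[...,0]-T[0],P[...,1]-T[1]-.003)
    m=(d<.042)&(abs(P[...,2]-tz)<.007)&bright
    k,lab,st,_=cv2.connectedComponentsWithStats(m.astype(np.uint8)); m=lab==1+np.argmax(st[1:,4])
    q=P[m]; q0=q[:,:2].mean(0)
    f=lambda p:(q[:,:2]-q0)@p[:2]+p[2]-q[:,2]
    p=least_squares(f,[0,0,tz],loss="soft_l1",f_scale=.0005).x; q=q[abs(f(p))<.0012]
    print(c,m.sum(),len(q),"slope",p,"centre",*rimfit(q))
    m=(np.hypot(P[...,0]-.551,P[...,1]-.077)<.04)&(abs(P[...,2]-.088)<.004)&(col[...,0]-col[...,2]>70)
    if m.sum()>30: print("  spacer",m.sum(),*rimfit(P[m]))
E
python3 cf.py
```

```text
[0.5534 0.0741 0.1616] [-0.3918  0.3606 -1.4888] [-0.0418  0.0805 -0.0179]
side 223 129 slope [ 0.0061 -0.0428  0.1582] centre [0.552  0.0741] 0.63285591493079 (15, 2)
  spacer 326 [0.5506 0.0754] 0.6301507822888759 (23, 2)
wrist 3351 2951 slope [ 0.002  -0.0194  0.1581] centre [0.5538 0.0771] 1.1848249403285132 (29, 2)
  spacer 1310 [0.5525 0.0775] 0.2624514752595016 (29, 2)
```

Request:
play_rows:
  commands:
    - {"delta_rot": [0, 0, 0], "travel": [0.011, -0.009, 0.1], "gripper": -0.8}
    - {"delta_rot": [0, 0, 0], "travel": [0.011, -0.009, 0.2], "gripper": -0.8}
    - {"delta_rot": [0, 0, 0], "travel": [0.011, -0.009, 0.28], "gripper": -0.8}
    - {"delta_rot": [0, 0, 0], "travel": [0.011, -0.009, 0.33], "gripper": -0.8}
    - {"delta_rot": [0, 0, 0], "travel": [0.011, -0.009, 0.36], "gripper": -0.8}
    - {"delta_rot": [0, 0, 0], "travel": [0.011, -0.009, 0.375], "gripper": -0.8}
    - {"delta_rot": [0, 0, 0], "travel": [0.011, -0.009, 0.375], "gripper": -0.8}

```text
clock: 31.38
tool_pos: [0.552, 0.0772, 0.1054]
eef_rot: [0.68, 0.733, 0.0, -0.0]
contact_force: [-0.1, -0.4, -1.4]
opening: 0.329
```

```bash
python3 cf.py; python3 cp.py|tail -6
```

```text
[0.552  0.0772 0.1054] [-0.0972 -0.4146 -1.4104] [-0.0767  0.0601 -0.0191]
side 207 107 slope [-0.0113 -0.0284  0.1022] centre [0.5505 0.0773] 0.6480900617462434 (15, 2)
  spacer 44 [0.5509 0.0752] 0.5208073412948254 (12, 2)
wrist 3400 2979 slope [ 0.0013 -0.0222  0.102 ] centre [0.5524 0.0799] 1.2314525056540153 (31, 2)
[0.552  0.0772 0.1056] 0.3326069398525455 [ 0.0797  0.0279 -1.5042] [-0.0069  0.0663  0.0128]
side plate 212 ((0.5494328737258911, 0.0827052891254425), 0.02935505285859108) [ 0.006  -0.0534  0.1026]
side  spacer 78 ((0.5485837459564209, 0.08803263306617737), 0.026826731860637665) 0.09846142163206362
wrist plate 3432 ((0.5521632432937622, 0.08297590166330338), 0.029353132471442223) [ 0.0042 -0.0556  0.1022]
wrist  spacer 50 ((0.5479341745376587, 0.10392238199710846), 0.013105037622153759) 0.09590331660743284
```

View pics/cap.png

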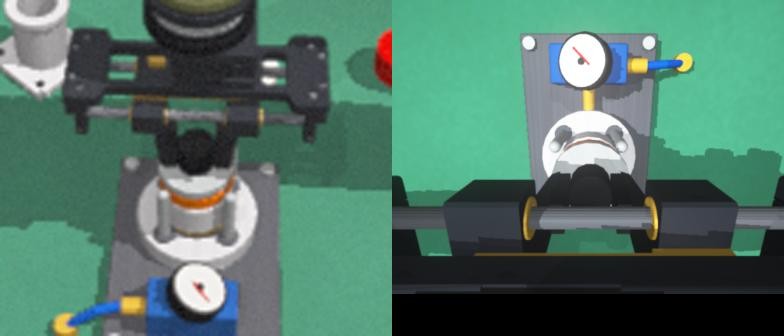

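The cap is just level with the pin tips and free of contact, but sits about 1.5 mm too far in +y. Shifting and lowering it.

Request:
play_rows:
  commands:
    - {"delta_rot": [0, 0, 0], "travel": [-0.011, 0, 0], "gripper": -0.8}
    - {"delta_rot": [0, 0, 0], "travel": [-0.011, 0, 0], "gripper": -0.8}
    - {"delta_rot": [0, 0, 0], "travel": [-0.011, 0, 0.015], "gripper": -0.8}
    - {"delta_rot": [0, 0, 0], "travel": [-0.011, 0, 0.03], "gripper": -0.8}
    - {"delta_rot": [0, 0, 0], "travel": [-0.011, 0, 0.04], "gripper": -0.8}
    - {"delta_rot": [0, 0, 0], "travel": [-0.011, 0, 0.04], "gripper": -0.8}
    - {"delta_rot": [0, 0, 0], "travel": [-0.011, 0, 0.04], "gripper": -0.8}

```text
clock: 32.5
tool_pos: [0.5519, 0.0756, 0.0994]
eef_rot: [0.68, 0.733, -0.0, -0.0]
contact_force: [0.1, 0.4, -0.1]
opening: 0.329
```

```bash
python3 cf.py .096
```

```text
[0.5519 0.0756 0.0994] [ 0.088   0.3639 -0.0672] [-0.0621  0.1674  0.0452]
side 221 107 slope [ 0.0013 -0.1139  0.0958] centre [0.5519 0.0761] 2.0107238935574503 (12, 2)
wrist 3387 2962 slope [ 0.0012 -0.0163  0.0958] centre [0.5522 0.0782] 1.5808711795697843 (33, 2)
```

The cap sits on the spacer, with the plate top at 95.8 mm. Now pressing in steps.

Request:
play_rows:
  commands:
    - {"delta_rot": [0, 0, 0], "travel": [0, 0, 0.007], "gripper": -0.8}
    - {"delta_rot": [0, 0, 0], "travel": [0, 0, 0.014], "gripper": -0.8}
    - {"delta_rot": [0, 0, 0], "travel": [0, 0, 0.02], "gripper": -0.8}
    - {"delta_rot": [0, 0, 0], "travel": [0, 0, 0.027], "gripper": -0.8}
    - {"delta_rot": [0, 0, 0], "travel": [0, 0, 0.033], "gripper": -0.8}
    - {"delta_rot": [0, 0, 0], "travel": [0, 0, 0.033], "gripper": -0.8}
    - {"delta_rot": [0, 0, 0], "travel": [0, 0, 0.033], "gripper": -0.8}
  force: 45

```text
clock: 33.48
tool_pos: [0.5519, 0.0756, 0.0948]
eef_rot: [0.68, 0.733, 0.0, -0.0]
contact_force: [-1.7, 0.0, 7.1]
opening: 0.326
```

```bash
python3 cf.py .091; python3 cp.py|tail -6
```

```text
[0.5519 0.0756 0.0948] [-1.6785  0.0278  7.1435] [-0.0126  0.5156  0.0756]
side 242 122 slope [ 0.0052 -0.0585  0.0915] centre [0.5487 0.0905] 1.4086410954645925 (7, 2)
wrist 3739 3061 slope [ 0.0067 -0.0053  0.0914] centre [0.5568 0.0866] 3.8164002929256937 (24, 2)
[0.5519 0.0756 0.0948] 0.32728005137912725 [-2.5569  0.5094  6.781 ] [-0.076   0.5478  0.0172]
side plate 214 ((0.5490091443061829, 0.08359010517597198), 0.030064506456255913) [-0.002  -0.0482  0.0918]
side  spacer 41 ((0.5486431121826172, 0.09795469045639038), 0.018874941393733025) 0.08480610737430072
wrist plate 3463 ((0.5505968928337097, 0.08244472742080688), 0.03064008615911007) [ 0.0045 -0.0516  0.0914]
wrist  spacer 84 ((0.5509636402130127, 0.10343419015407562), 0.01479705423116684) 0.08575965343048256
```

Request:
play_rows:
  commands:
    - {"delta_rot": [0, 0, 0], "travel": [0, 0, 0.007], "gripper": -0.8}
    - {"delta_rot": [0, 0, 0], "travel": [0, 0, 0.014], "gripper": -0.8}
    - {"delta_rot": [0, 0, 0], "travel": [0, 0, 0.02], "gripper": -0.8}
    - {"delta_rot": [0, 0, 0], "travel": [0, 0, 0.027], "gripper": -0.8}
    - {"delta_rot": [0, 0, 0], "travel": [0, 0, 0.034], "gripper": -0.8}
    - {"delta_rot": [0, 0, 0], "travel": [0, 0, 0.037], "gripper": -0.8}
    - {"delta_rot": [0, 0, 0], "travel": [0, 0, 0.037], "gripper": -0.8}
    - {"delta_rot": [0, 0, 0], "travel": [0, 0, 0.037], "gripper": -0.8}

```text
clock: 34.72
tool_pos: [0.552, 0.0756, 0.0898]
eef_rot: [0.68, 0.733, 0.0, -0.0]
contact_force: [-2.8, 0.1, 12.6]
opening: 0.327
```

Request:
play_rows:
  commands:
    - {"delta_rot": [0, 0, 0], "travel": [0, 0, 0.003], "gripper": -0.8}
    - {"delta_rot": [0, 0, 0], "travel": [0, 0, 0.003], "gripper": -0.8}
    - {"delta_rot": [0, 0, 0], "travel": [0, 0, 0.003], "gripper": -0.8}

```text
clock: 35.1
tool_pos: [0.5519, 0.0756, 0.0893]
eef_rot: [0.68, 0.733, 0.0, -0.0]
contact_force: [-3.9, -0.3, 11.7]
opening: 0.328
```

Request:
play_rows:
  commands:
    - {"delta_rot": [0, 0, 0], "travel": [0, 0, 0.004], "gripper": -0.8}
    - {"delta_rot": [0, 0, 0], "travel": [0, 0, 0.004], "gripper": -0.8}
    - {"delta_rot": [0, 0, 0], "travel": [0, 0, 0.004], "gripper": -0.8}

```text
clock: 35.48
tool_pos: [0.5519, 0.0756, 0.0892]
eef_rot: [0.68, 0.733, 0.0, -0.0]
contact_force: [-4.4, 0.4, 16.4]
opening: 0.331
```

Request:
play_rows:
  commands:
    - {"delta_rot": [0, 0, 0], "travel": [0, 0, 0.004], "gripper": -0.8}
    - {"delta_rot": [0, 0, 0], "travel": [0, 0, 0.004], "gripper": -0.8}
    - {"delta_rot": [0, 0, 0], "travel": [0, 0, 0.004], "gripper": -0.8}

```text
clock: 35.85
tool_pos: [0.5519, 0.0756, 0.0892]
eef_rot: [0.68, 0.733, 0.0, -0.0]
contact_force: [-4.4, 0.2, 21.3]
opening: 0.328
```

The tool height no longer changes while the force rises from 16 to 21 N, so the seat is on its stop. Checking.

```bash
python3 cf.py .086; python3 cp.py|tail -6
python3 - <<'E'
from h import *
np.set_printoptions(precision=4,suppress=True)
ims=[]
for c in("side","wrist"):
    s=viewer.snapshot(c); P=cloud(s); col=s["color"].astype(int); d=np.hypot(P[...,0]-.551,P[...,1]-.077)
    br=(col[...,0]-col[...,2]>60)&(d<.036); z=P[br][:,2]; print(c,"orange/brass z hist",np.histogram(z,bins=np.arange(.03,.1,.004)))
    m=(d>.04)&(d<.049)&(P[...,2]>.03)&(P[...,2]<.042); print("block z",np.median(P[m][:,2]))
    ims.append(s["color"])
a=cv2.resize(ims[0][190:280,230:330],None,fx=4.5,fy=4.5,interpolation=2);b=cv2.resize(ims[1][120:340,180:400],None,fx=1.6,fy=1.6)
h=max(len(a),len(b));f=lambda x:np.pad(x,((0,h-len(x)),(0,0),(0,0)));cv2.imwrite("pics/f.png",np.hstack([f(a),f(b)])[:,:,::-1])
E
```

```text
[0.5519 0.0756 0.0892] [-4.3979  0.2131 21.3051] [-0.0739  1.2126 -0.0133]
side 227 114 slope [-0.0119 -0.0531  0.0862] centre [0.5491 0.0937] 0.5896987182672238 (6, 2)
wrist 3612 2992 slope [ 0.003  -0.009   0.0859] centre [0.553  0.0789] 3.0765996465736265 (20, 2)
[0.5519 0.0756 0.0892] 0.3263502153689769 [-5.1908  1.2169 21.2671] [-0.0302  1.2422  0.0191]
side plate 196 ((0.549203097820282, 0.08184915035963058), 0.02990547940135002) [ 0.0143 -0.0443  0.0864]
side  spacer 15 ((0.547252893447876, 0.09960752725601196), 0.01786162331700325) 0.07773981874074964
wrist plate 3431 ((0.5508958101272583, 0.08198472112417221), 0.03025808557868004) [ 0.0046 -0.0482  0.0859]
wrist  spacer 29 ((0.5502719879150391, 0.10523994266986847), 0.010972450487315655) 0.08014801580568176
side orange/brass z hist (array([ 0,  0,  0,  0,  0,  0,  0,  0,  0,  9, 17, 20,  1,  0,  0,  0,  0]), array([0.03 , 0.034, 0.038, 0.042, 0.046, 0.05 , 0.054, 0.058, 0.062,
       0.066, 0.07 , 0.074, 0.078, 0.082, 0.086, 0.09 , 0.094, 0.098]))
block z 0.03664188401694196
wrist orange/brass z hist (array([ 0,  0,  0,  0,  0,  0,  0,  0,  0,  0, 70, 27, 21,  0,  0,  0,  0]), array([0.03 , 0.034, 0.038, 0.042, 0.046, 0.05 , 0.054, 0.058, 0.062,
       0.066, 0.07 , 0.074, 0.078, 0.082, 0.086, 0.09 , 0.094, 0.098]))
block z 0.03594059998533708
```

View pics/f.png

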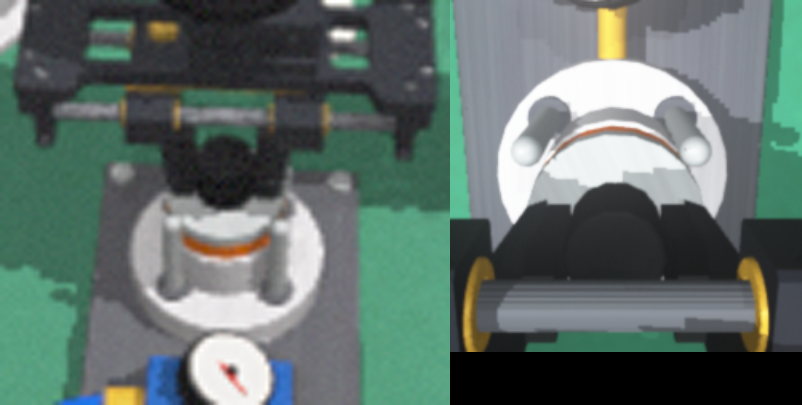

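The crop shows the stack straight between the pins, with the spacer as a thin orange line under the cap and no brass left showing. The cap plate top is at 86 mm, which is the fully-home height. Checking that it holds, then handing in.

Request:
play_rows:
  commands:
    - {"delta_rot": [0, 0, 0], "travel": [0, 0, 0.001], "gripper": -0.8}
    - {"delta_rot": [0, 0, 0], "travel": [0, 0, 0.001], "gripper": -0.8}
    - {"delta_rot": [0, 0, 0], "travel": [0, 0, 0.001], "gripper": -0.8}
    - {"delta_rot": [0, 0, 0], "travel": [0, 0, 0.001], "gripper": -0.8}

```text
clock: 36.7
tool_pos: [0.5519, 0.0756, 0.0892]
eef_rot: [0.68, 0.733, 0.001, -0.0]
contact_force: [-5.6, 0.2, 22.0]
opening: 0.325
```

Run:
```python
from h import *
t=r.get_state(); print(t["tool_pos"],t["contact_force"],t["clock"]); print(r.finish_job())
```

```text
[0.55193168 0.07557964 0.08916516] [-5.64190476  0.17619891 22.04562471] 36.7
the job is handed in; nothing more can be done
None
```

I stood the bare aluminium collar narrow end down on the spring seat, laid the loose orange spacer on it and put the steel cap on top. I then pressed the cap down to the stop and handed the job in at 36.7 s, still gripping the knob.

**Last checks:**
- **Seat:** the tool stayed at 89.2 mm while the push rose from 16 to 22 N, so the seat is on its stop. The cap plate's top face measured 86 mm, the fully-home height, and no brass shows above the block.
- **Stack:** it looked straight between the pins in the last picture. The collar and spacer each measured level when placed. The gripper holds only the cap's knob, clear of both.

**What went wrong or disagreed:**
- **Spacer:** on the first try it caught the +y pins and tipped about 10°. I backed out, shifted it and lowered it again until it lay flat.
- **Cameras:** they differed by up to 3 mm in absolute position, so I aligned parts relative to each other in the same picture. The fits of the partly hidden cap were poor, and its tilt readings ranged from about 0.5° to 3°.
- **Side force:** about 5.6 N of side force along x was still on the tool at the end, and I did not correct it.
- **Bystanders:** I did not go near the flanged casting, spray bottle or wrench, but I did not measure them again at the end.

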